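# Shut the kit drawer and hold up the hand mirror

## Task

First push the open kit drawer home until it clicks shut, then draw the hand mirror up out of its stand and hold it up for the client, handle end lowest, all of it at least 10 cm above the desk, leaned back half-way (about 45 degrees) between upright and flat with the glass looking upward. Finish while still holding it there, motionless and in the gripper alone, and leave the other things on the desk where they are.

Things in the scene. Friction and masses are not known exactly. Their poses are not given: they have to be found in the camera images.
- kit_drawer0 (a joint): how far the kit drawer is open, in m: 0 = fully home, grows as it opens; starts 0.06 to 0.10 open. It slides level with about 1 N of friction. A spring ball catch resists over the last 8 mm (up to about 8 N in all); once within about 3 mm of home it snaps the drawer in and keeps it there.
- kit_drawer0_handle (a point): middle of the drawer's level steel bar handle (110 mm long, about 10 mm thick, 35 mm in front of the drawer's front, 57 mm above the desk). x axis: level, from the handle into the unit, the way that pushes the drawer shut; y along the bar; z up. The front is 214 mm wide, 13 to 81 mm above the desk.
- kit: the fixed white drawer unit, 170 deep (x) x 220 wide (y) x 95 mm high; origin at the centre of its underside on the desk; its x axis points from the front to the back. It is on the robot's right and its drawer opens towards the robot's left (+y), give or take 0.3 rad.
- mirror_center (a point): the hand mirror, half-way along its 165 mm length, mid-thickness: 82.5 mm above its foot and 82.5 mm below its top edge. Axes fixed to it: x straight out of the glass (silvery; the back is black), y across, z from foot to head. About 110 g. It starts upright in the stand, foot 12 mm and top edge 177 mm above the desk, glass looking away from the robot (+x, within 0.5 rad).
- mirror_head (a point): centre of the mirror's round black head, 120 mm from the foot; 90 mm across, 10 mm thick, free on all sides, so that it can be pinched across its thickness from above. Below it a flat handle, 22 wide (y) x 9 mm thick (x). Same axes as mirror_center.
- mirror_foot (a point): the free end (foot) of the mirror's handle; same axes as mirror_center.
- stand: the fixed white mirror stand: foot plate 90 x 120 x 12 mm with a square-edged socket on it whose mouth is 52 mm above the desk; the upright slot is 12 x 25 mm and 40 mm deep, so the mirror must rise more than 40 mm to come out. Origin at the centre of its underside; z up, x as the glass looks at the start.
- stone_mid (a point): centre of a round stone disc, 52 mm across, 9 mm high, lying on the desk; bystander
- glue_mid (a point): centre of a small white bottle, 28 mm across, 50 mm high; bystander
- tile_mid (a point): centre of a white ceramic tile, 60 x 80 x 7 mm, lying flat; bystander
- cleanser_mid (a point): centre of a clear bottle, 52 mm across, 130 mm high; bystander
Mind the look-alikes: they are no part of the job. Several things have the shape of the stand; the one meant has the colours described above.

How it is judged:
By the outcome, as a careful person would: the job done as asked, in the order asked, and still so for the second after the job is handed in, while the arm keeps its last pose, push and grip.
It also fails if it takes over 58 s, if anything falls off the work surface, if the arm or the gripper's body presses on something with over 40 N, if the wrist force passes 120 N, or if a joint passes its speed limit or range.

## Robot

A 6-joint arm with a two-finger parallel gripper is mounted at the origin on the work surface. World frame = base frame: x ahead of the robot, y to its left, z up, the work surface at z = 0. Lengths are in m, angles in rad, forces in N, time in s.
With the tool pointing down it reaches from about 0.375 to 0.9 m from the base axis. Payload 3.1 kg.
Tool frame: the origin (TCP) lies at the very end of the fingers, on their centre line; the grasp point (between the pads) lies robot.grasp_offset behind it (robot.grasp_offset is the distance from the TCP to the grasp point, in m); z points along the fingers, y is the direction in which the jaws open and shut (so a half turn about z gives the same grasp; the last joint's range is limited). The gripper opens to 87 mm and grips with 3 to 60 N. Pads are 19 mm wide; open, the fingers measure 117 mm over their backs; the gripper's body (75 mm by 190 mm) begins 51 mm behind the grasp point.
Start: joints at [1.03, 0.527, 1.433, -0, 1.181, -0.178], TCP at [0.221, 0.585, 0.223] pointing down, gripper open.
Joint ranges: [-3.08, 3.08], [-0.75, 2.2], [0.22, 2.44], [-1.43, 4.57], [0, 2.65], [-2.85, 2.85]. Speed limits (rad/s): [2.79, 2.79, 3.14, 3.14, 3.14, 3.14].

## Interface

Orientations are given as a unit quaternion [x, y, z, w].
In Python, from rig import robot gives the robot as it stands.
- The arm moves only by the tool drive_tool, never from a script. Its argument "targets" is one flat list of numbers, 6 for each row, row after row: the shift along the tool's x, y, z in cm, then the turn, a rotation vector about the tool's x, y, z in degrees. A call has 1 to 12 rows; each row is the pose to reach, as a shift and turn from the pose commanded when the call began, along the tool's axes at that moment; what a row does not reach only later rows make up. A row lasts 1/12 s, in which the tool goes at most 41.7 mm and 7.16 degrees, less where a joint would pass 70% of its speed; a pose out of reach is approached as far as the arm can. A call with a gripper value outside its range is refused whole. "grip" is the gripper command: -1 is fully open, 1 is shut, values between are in proportion, set as the call begins (left out, the last holds). The fingers move at their own pace and stop on an object; "squeeze" is the grip in N (left out, the last holds). Time passes only in rows, so rows that repeat a pose let the fingers close. It gives the time, the measured TCP pose, the force and the opening at its end, in the units of the state.
- robot.get_obs(): the state, without advancing time (a new reading comes with each control period).
- robot.camera(name): name is "scene" or "side" or "wrist"; returns (picture, depth): 384x512x3 uint8, red, green, blue; 384x512 float32, m along the optical axis (not along the pixel's ray), 0 where there is no reading.
- robot.calibration(name): a dict with "mtx" (3x3 intrinsics, pixels), "R" (3x3) and "t" (3): a world point X has camera coordinates R X + t; the wrist camera has in their place "hand_eye" (4x4, takes a point from camera to tool coordinates, whose origin is the TCP and whose axes are the flange's). Camera axes: x right, y down, z forward; pixel columns grow to the right and rows downward; lengths in m; the calibration is good to about 2 mm. A picture is of the moment at which its call begins: read the wrist's pose just before it. calibration takes no time and is no camera call.
- robot.hand_in(): hands the job in, once; it reports no verdict.
The state is a dict: "time": time; "q": joint angles; "joint_velocities": joint speeds; "joint_torque": joint torques, N m; "position": TCP position; "tool_rot": TCP orientation; "ft_force": force on the tool from outside, world axes, zero at the start; "moment": the same for the moment, N m; "grip_width": finger opening in m.
Only numpy, scipy, OpenCV 4.12 (cv2) and the standard library are available. Lean on these libraries where they do the work, as an engineer would, in place of code of your own. Each camera call takes 0.05 s, during which the arm holds its last target.

## Working session

There is one attempt and no reset: what is moved stays moved. The work goes in short steps, Python scripts to look and compute and a tool call to move; the robot and the scene stay as the last step left them, time stands still between calls to the robot, and variables do not carry over. Pictures are saved under pics/ and viewed, and the job is handed in when it is done.

Besides the shell and the picture viewer there is one more tool, called after "Request:" by a JSON object that holds its "name" and its "arguments". drive_tool: Moves the arm, as the interface text tells. Its arguments: {"type":"object","properties":{"targets":{"type":"array","items":{"type":"number"}},"grip":{"type":"number"},"squeeze":{"type":"number"}},"required":["targets"]}

```bash
ls; mkdir -p pics
python3 - <<'E'
from rig import robot
import cv2,numpy as np
o=robot.get_obs(); print(o); print(robot.grasp_offset)
for n in ["scene","side","wrist"]:
    p,d=robot.camera(n); cv2.imwrite(f"pics/{n}0.png",p[:,:,::-1]); np.savez(f"{n}0.npz",p=p,d=d)
    print(n,robot.calibration(n))
E
```

```text
pics
{'time': 0.0, 'q': array([ 1.03048378e+00,  5.28453338e-01,  1.43391108e+00,  1.57268123e-05,
        1.18138779e+00, -1.78479418e-01]), 'joint_velocities': array([-0.00167676,  0.0006587 , -0.0017173 , -0.00156288,  0.00183807,
       -0.00219959]), 'joint_torque': array([-3.50339815e-04, -4.40038633e+01, -1.76596624e+01,  6.33835257e-02,
        5.81521913e-02, -1.64106559e-04]), 'position': array([0.22081546, 0.58390734, 0.22157673]), 'tool_rot': array([ 1.79934092e-01,  9.83678076e-01, -1.00823129e-03, -3.86573779e-04]), 'ft_force': array([-0.04809844,  0.11908588,  0.96512668]), 'moment': array([0.01134054, 0.03929127, 0.01355537]), 'grip_width': 0.08704050167442426}
0.0187
scene {'mtx': array([[401.50859667,   0.        , 256.88998253],
       [  0.        , 401.50859667, 192.15018813],
       [  0.        ,   0.        ,   1.        ]]), 'R': array([[-0.50918112,  0.86032725,  0.02390838],
       [ 0.42682142,  0.27654002, -0.86101632],
       [-0.74736742, -0.42820864, -0.50801505]]), 't': array([ 0.21953038, -0.15425207,  1.36558824])}
side {'mtx': array([[417.97889185,
[... 160 characters left out ...]
-0.16210201, -0.01774713],
       [-0.13089272, -0.7223184 , -0.67906055],
       [ 0.097258  ,  0.67229389, -0.73386771]]), 't': array([-0.52774659,  0.17675546,  0.87384938])}
wrist {'mtx': array([[280.35758072,   0.        , 251.62902429],
       [  0.        , 280.35758072, 190.06602149],
       [  0.        ,   0.        ,   1.        ]]), 'hand_eye': array([[ 1.06630966e-03, -9.67494322e-01, -2.52890491e-01,
         6.98230772e-02],
       [ 9.99999395e-01,  9.63392627e-04,  5.30791469e-04,
        -3.50164916e-04],
       [-2.69904898e-04, -2.52890905e-01,  9.67494764e-01,
        -1.62002009e-01],
       [ 0.00000000e+00,  0.00000000e+00,  0.00000000e+00,
         1.00000000e+00]])}
```

View pics/scene0.png

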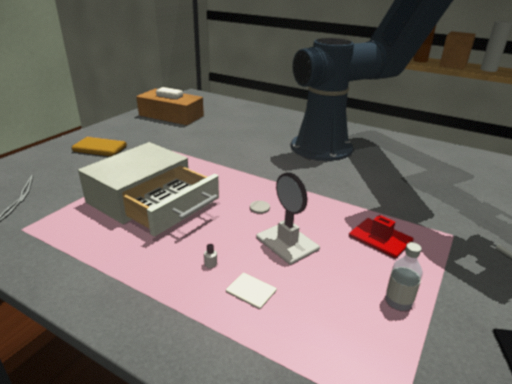

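View pics/side0.png

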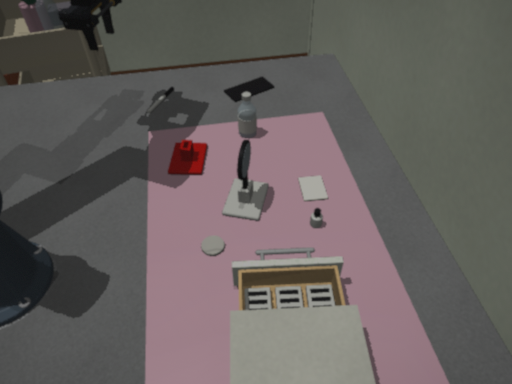

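View pics/wrist0.png

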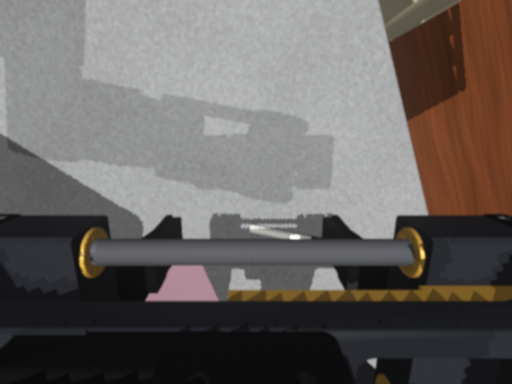

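The scene view shows the white stand holding the mirror at (288,240), with its head at (291,194). The red empty stand at (382,235) is the look-alike and doesn't fit "white". The drawer handle is at about (195,205). The stone is at (260,207), the glue at (210,257), the tile at (251,290) and the cleanser at (404,282). Next I'll take an enlarged crop and measure.

```bash
cat > h.py <<'E'
import numpy as np,cv2
from rig import robot
from scipy.spatial.transform import Rotation as Rn
def cloud(n,d):
    c=robot.calibration(n);K=c['mtx'];v,u=np.mgrid[:d.shape[0],:d.shape[1]]
    P=np.stack([(u-K[0,2])/K[0,0]*d,(v-K[1,2])/K[1,1]*d,d],-1)
    W=(P-c['t'])@c['R']; W[d<=0]=np.nan
    return W
E
python3 - <<'E'
from h import *
s=np.load('scene0.npz');t=np.load('side0.npz')
a=cv2.resize(s['p'][160:275,80:340,::-1],None,fx=3,fy=3,interpolation=cv2.INTER_CUBIC);cv2.imwrite('pics/crop_s.png',a)
a=cv2.resize(t['p'][120:384,150:380,::-1],None,fx=2.2,fy=2.2,interpolation=cv2.INTER_CUBIC);cv2.imwrite('pics/crop_t.png',a)
W=cloud('scene',s['d']);V=cloud('side',t['d'])
np.set_printoptions(precision=4,suppress=True)
for n,C,pts in [('scene',W,[(291,194),(300,250),(260,207),(210,262),(251,290),(404,290),(382,240),(195,205),(180,212),(213,193),(135,165)]),('side',V,[(245,160),(241,208),(213,245),(316,222),(313,188),(248,122),(285,251),(260,251),(312,251),(237,270),(338,264),(300,340)])]:
    for p in pts: print(n,p,C[p[1],p[0]])
# mirror: points z>0.075, near
for n,C in(('scene',W),('side',V)):
    x=C.reshape(-1,3); h=x[np.isfinite(x).all(1)]
    h0=W[194,291]
    m=h[(np.linalg.norm(h[:,:2]-h0[:2],axis=1)<.06)&(h[:,2]>.09)&(h[:,2]<.185)]
    c=m.mean(0);u,sv,vt=np.linalg.svd(m-c,full_matrices=False);print(n,len(m),c,sv/np.sqrt(len(m)),vt[2],m.min(0),m.max(0))
E
```

```text
scene (291, 194) [0.5491 0.1473 0.136 ]
scene (300, 250) [0.5572 0.1823 0.0108]
scene (260, 207) [0.4526 0.0216 0.0086]
scene (210, 262) [0.6973 0.0463 0.0165]
scene (251, 290) [0.7122 0.1531 0.0067]
scene (404, 290) [0.6086 0.4062 0.0519]
scene (382, 240) [0.4282 0.324  0.0126]
scene (195, 205) [ 0.5643 -0.0955  0.0339]
scene (180, 212) [ 0.6357 -0.0797  0.059 ]
scene (213, 193) [ 0.5008 -0.0881  0.0383]
scene (135, 165) [ 0.5711 -0.2757  0.0946]
side (245, 160) [0.5387 0.1284 0.1444]
side (241, 208) [0.5217 0.1088 0.0126]
side (213, 245) [0.4459 0.0133 0.0114]
side (316, 222) [0.6807 0.026  0.0253]
side (313, 188) [0.7064 0.1448 0.0101]
side (248, 122) [0.5808 0.3748 0.0587]
side (285, 251) [ 0.5885 -0.0651  0.0618]
side (260, 251) [ 0.5388 -0.0567  0.0624]
side (312, 251) [ 0.6426 -0.0728  0.0592]
side (237, 270) [ 0.4868 -0.0979  0.0693]
side (338, 264) [ 0.6792 -0.1228  0.0764]
side (300, 340) [ 0.5685 -0.2664  0.0967]
scene 995 [0.5469 0.1458 0.1365] [0.0236 0.0225 0.002 ] [ 0.9378 -0.3462  0.0253] [0.5274 0.1009 0.0901] [0.5621 0.1847 0.1775]
side 416 [0.5369 0.1304 0.1461] [0.0233 0.0227 0.0026] [-0.9032  0.4256 -0.0549] [0.5189 0.0997 0.0922] [0.5576 0.1779 0.1794]
```

```bash
ls pics
```

```text
crop_s.png
crop_t.png
scene0.png
side0.png
wrist0.png
```

View pics/crop_s.png

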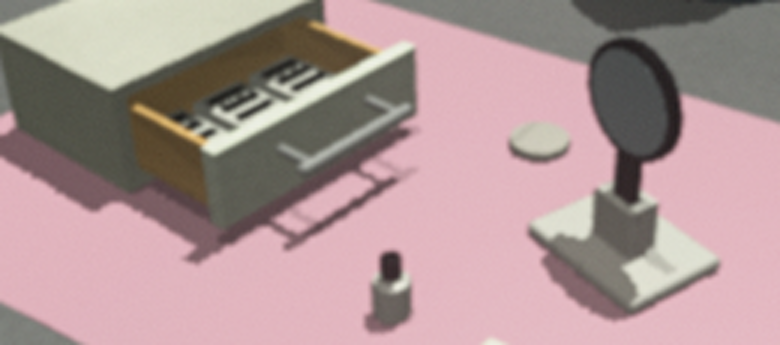

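View pics/crop_t.png

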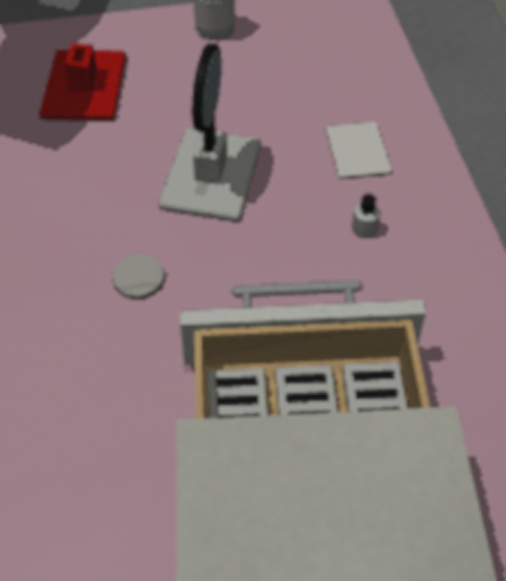

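Both crops confirm it: the only white stand is at scene (288,240), and it holds the mirror with its glass towards the scene camera. The open drawer's bar runs from scene (180,212) to (213,195). Next I'll fit the yaws and positions.

Run:
```python
from h import *
np.set_printoptions(precision=4,suppress=True)
s=np.load('scene0.npz');t=np.load('side0.npz')
W=cloud('scene',s['d']);V=cloud('side',t['d'])
def rect(P,n):
    r=cv2.minAreaRect((P[:,:2]*1000).astype(np.float32));print(n,len(P),r)
for n,C in(('scene',W),('side',V)):
    x=C.reshape(-1,3);x=x[np.isfinite(x).all(1)]
    # unit top
    m=x[(abs(x[:,2]-.095)<.006)&(x[:,1]<-.1)&(x[:,0]>.4)&(x[:,0]<.75)]; rect(m,n+' unit top')
    m=x[(abs(x[:,2]-.012)<.005)&(np.hypot(x[:,0]-.54,x[:,1]-.14)<.085)]; rect(m,n+' plate')
    m=x[(abs(x[:,2]-.052)<.006)&(np.hypot(x[:,0]-.54,x[:,1]-.14)<.03)]; rect(m,n+' socket'); print(m.mean(0))
    m=x[(x[:,2]>.045)&(x[:,2]<.068)&(x[:,1]>-.095)&(x[:,1]<-.03)&(x[:,0]>.5)&(x[:,0]<.69)]; rect(m,n+' bar'); c=m.mean(0);print(c,m.min(0),m.max(0))
    _,_,vt=np.linalg.svd(m-c,full_matrices=False);print('bar dir',vt[0])
# front plane in scene
x=W.reshape(-1,3);x=x[np.isfinite(x).all(1)]
m=x[(x[:,2]>.02)&(x[:,2]<.075)&(x[:,1]>-.14)&(x[:,1]<-.085)&(x[:,0]>.45)&(x[:,0]<.7)]
for i in range(5):
    c=m.mean(0);_,sv,vt=np.linalg.svd(m-c,full_matrices=False);r=(m-c)@vt[2];m=m[abs(r)<max(.003,2*r.std())]
print('front',c,vt[2],len(m),r.std(),m.min(0),m.max(0))
```

```text
scene unit top 2640 ((565.2122802734375, -285.16424560546875), (161.21728515625, 223.5629425048828), 83.16947174072266)
scene plate 1023 ((541.101318359375, 142.79006958007812), (120.9401626586914, 91.35704040527344), 68.02024841308594)
scene socket 152 ((540.7789306640625, 142.03749084472656), (42.45165252685547, 29.493999481201172), 68.11293029785156)
[0.5467 0.1451 0.0509]
scene bar 400 ((576.6604614257812, -74.40812683105469), (43.545345306396484, 151.67872619628906), 86.62648010253906)
[ 0.5731 -0.074   0.0582] [ 0.5001 -0.095   0.0454] [ 0.653  -0.0506  0.068 ]
bar dir [0.9873 0.158  0.0156]
side unit top 10445 ((564.3432006835938, -271.826171875), (133.72462463378906, 220.74578857421875), 83.09615325927734)
side plate 1062 ((534.1354370117188, 143.64703369140625), (121.1930160522461, 98.5014877319336), 67.88324737548828)
side socket 141 ((538.5704956054688, 142.3731689453125), (42.80830001831055, 28.655611038208008), 68.74718475341797)
[0.5378 0.1364 0.0525]
side bar 355 ((588.5223388671875, -68.42012023925781), (24.381725311279297, 117.70296478271484), 84.09439849853516)
[ 0.5885 -0.0648  0.0618] [ 0.5304 -0.0853  0.0545] [ 0.6475 -0.0507  0.0669]
bar dir [-0.9932  0.1163  0.0002]
front [ 0.6058 -0.1001  0.0511] [ 0.1173  0.9931 -0.0037] 1132 0.0010891584454603134 [ 0.4804 -0.1134  0.02  ] [ 0.695  -0.0852  0.075 ]
```

```bash
cat >> h.py <<'E'
def down(yaw_deg): # tool y at yaw, z down
    a=np.radians(yaw_deg);y=np.array([np.cos(a),np.sin(a),0]);z=np.array([0,0,-1.]);return np.stack([np.cross(y,z),y,z],1)
def rel(p,R):
    o=robot.get_obs();R0=Rn.from_quat(o['tool_rot']).as_matrix()
    s=R0.T@(np.array(p)-o['position'])*100; r=Rn.from_matrix(R0.T@R).as_rotvec(degrees=True)
    print('t',o['time'],'pos',o['position'].round(4),'F',o['ft_force'].round(2),'q',o['q'].round(3)); print('shift',s.round(2),'turn',r.round(2))
E
python3 -c "
from h import *
rel([.595,-.015,.28],down(-6.8))"
```

```text
t 0.15 pos [0.2209 0.5841 0.2218] F [-0.68  0.02  0.28] q [ 1.031  0.528  1.434 -0.     1.181 -0.178]
shift [-56.19 -42.8   -5.77] turn [-9.000e-02  5.000e-02  7.607e+01]
```

Request:
{"name": "drive_tool", "arguments": {"targets": [-2,-1,-4,0,0,7,-5,-3,-5.8,0,0,14,-56.2,-42.8,-5.8,0,0,76,-56.2,-42.8,-5.8,0,0,76,-56.2,-42.8,-5.8,0,0,76,-56.2,-42.8,-5.8,0,0,76,-56.2,-42.8,-5.8,0,0,76,-56.2,-42.8,-5.8,0,0,76,-56.2,-42.8,-5.8,0,0,76,-56.2,-42.8,-5.8,0,0,76,-56.2,-42.8,-5.8,0,0,76,-56.2,-42.8,-5.8,0,0,76], "grip": 1, "squeeze": 20}}

```text
time: 1.15
position: [0.474, 0.1828, 0.2801]
tool_rot: [0.748, 0.663, -0.0, -0.0]
ft_force: [0.8, 1.0, 0.7]
grip_width: 0.0151
```

```bash
python3 -c "
from h import *
rel([.595,-.015,.28],down(-6.8))"
```

```text
t 1.15 pos [0.474  0.1828 0.2801] F [0.75 1.04 0.65] q [0.148 0.3   1.648 0.    1.194 0.268]
shift [-1.818e+01  1.439e+01  1.000e-02] turn [-0.01 -0.01 -0.1 ]
```

Request:
{"name": "drive_tool", "arguments": {"targets": [-18.2,14.4,0,0,0,0,-18.2,14.4,0,0,0,0,-18.2,14.4,0,0,0,0,-18.2,14.4,0,0,0,0,-18.2,14.4,0,0,0,0,-18.2,14.4,0,0,0,0,-18.2,14.4,0,0,0,0,-18.2,14.4,0,0,0,0]}}

```text
time: 1.82
position: [0.5952, -0.0142, 0.2794]
tool_rot: [0.748, 0.663, -0.0, -0.001]
ft_force: [-0.4, 0.2, 0.8]
grip_width: 0.0005
```

```bash
python3 -c "
from h import *
rel([.595,-.015,.042],down(-6.8))
p,d=robot.camera('wrist');cv2.imwrite('pics/w1.png',p[:,:,::-1])
p,d=robot.camera('side');cv2.imwrite('pics/s1.png',p[:,:,::-1])
"
```

```text
t 1.8167 pos [ 0.5952 -0.0142  0.2794] F [-0.43  0.24  0.81] q [-0.212  0.429  1.44   0.     1.274 -0.091]
shift [-1.000e-01  2.000e-02  2.374e+01] turn [-0.09 -0.03 -0.09]
```

View pics/s1.png

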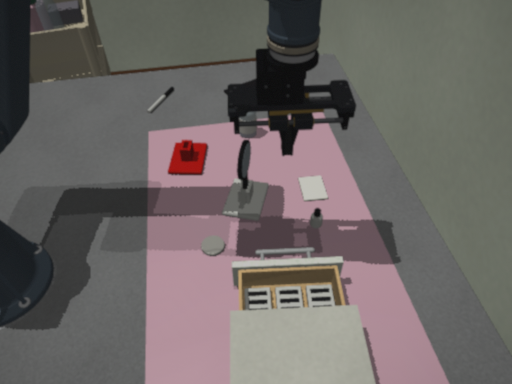

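View pics/w1.png

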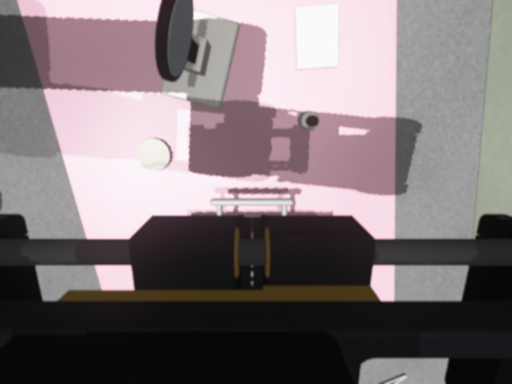

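The side and wrist views show the shut gripper in front of the bar (wrist (212–292,203)), and the path down is clear.

Request:
{"name": "drive_tool", "arguments": {"targets": [-1.7,0,4,0,0,0,-1.7,0,8,0,0,0,-1.7,0,12,0,0,0,-1.7,0,16,0,0,0,-1.7,0,20,0,0,0,-1.7,0,23,0,0,0,-1.7,0,23.7,0,0,0,-1.7,0,23.7,0,0,0]}}

```text
time: 2.58
position: [0.5908, -0.0279, 0.0413]
tool_rot: [0.747, 0.665, -0.002, -0.002]
ft_force: [0.4, 0.9, 0.7]
grip_width: 0.0002
```

```bash
python3 -c "
from h import *
rel([.589,-.065,.042],down(-6.8))
p,d=robot.camera('side');cv2.imwrite('pics/s2.png',cv2.resize(p[100:384,120:400,::-1],None,fx=2,fy=2))
"
```

```text
t 2.5833 pos [ 0.5908 -0.0279  0.0413] F [0.44 0.95 0.73] q [-0.236  0.738  1.644  0.     0.766 -0.121]
shift [-3.71  0.25 -0.08] turn [-0.33 -0.05  0.18]
```

View pics/s2.png

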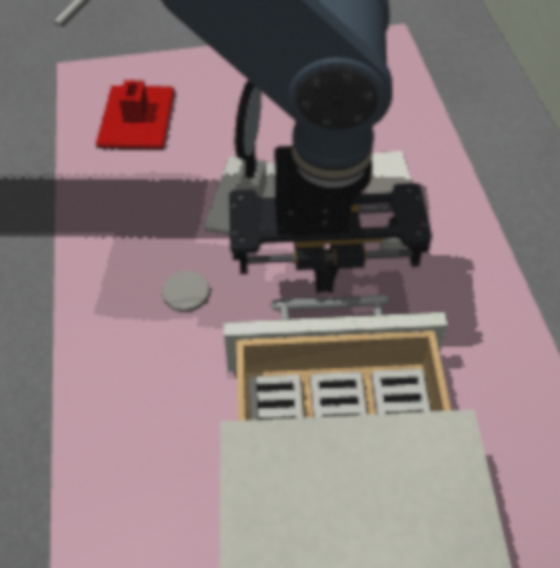

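Request:
{"name": "drive_tool", "arguments": {"targets": [-1,0.1,0,0,0,0,-2,0.2,0,0,0,0,-3,0.2,0,0,0,0,-4,0.2,0,0,0,0,-5,0.2,0,0,0,0,-6,0.2,0,0,0,0,-7,0.2,0,0,0,0,-7,0.2,0,0,0,0]}}

```text
time: 3.3
position: [0.587, -0.1024, 0.0433]
tool_rot: [0.748, 0.664, -0.0, 0.001]
ft_force: [0.6, 0.2, -0.4]
grip_width: 0.0003
```

```bash
cat > meas.py <<'E'
from h import *
import sys
rel([.589,-.065,.042],down(-6.8))
p,d=robot.camera('side');cv2.imwrite(f'pics/{sys.argv[1]}.png',cv2.resize(p[150:384,150:400,::-1],None,fx=2.4,fy=2.4))
V=cloud('side',d);x=V.reshape(-1,3);x=x[np.isfinite(x).all(1)]
n=np.array([.119,.993]);tt=np.array([.993,-.119])
a=(x[:,:2]-[.575,-.2])@n; b=(x[:,:2]-[.575,-.2])@tt
top=(abs(x[:,2]-.081)<.005)&(abs(b)>.07)&(abs(b)<.105)&(a>.0)&(a<.15)
print('front rim a: ',np.percentile(a[top],[1,50,99]).round(4),top.sum())
ut=(abs(x[:,2]-.095)<.005)&(abs(b)<.1)&(a<.05)&(a>-.2)
print('unit top a max',np.percentile(a[ut],[50,99]).round(4))
E
python3 meas.py s3
```

```text
t 3.3 pos [ 0.587  -0.1024  0.0433] F [ 0.59  0.24 -0.39] q [-3.600e-01  7.370e-01  1.637e+00 -1.000e-03  7.670e-01 -2.390e-01]
shift [ 3.73 -0.25  0.13] turn [ 0.04  0.07 -0.05]
front rim a:  [0.0289 0.0349 0.0443] 334
unit top a max [-0.0769 -0.0084]
```

View pics/s3.png

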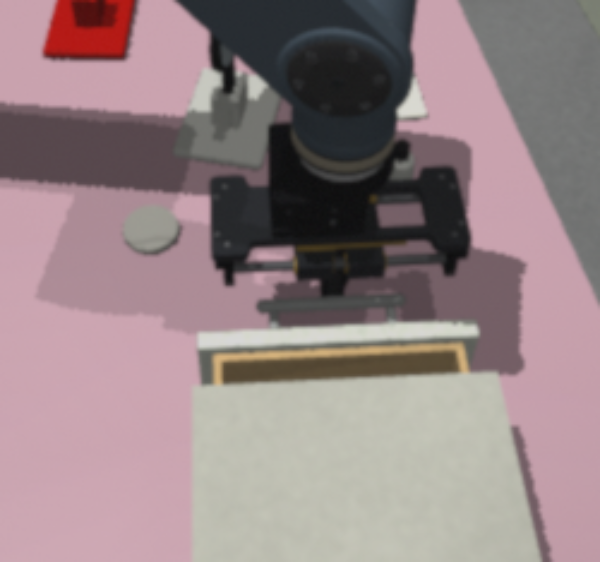

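Request:
{"name": "drive_tool", "arguments": {"targets": [-0.6,0,0,0,0,0,-1.2,0,0,0,0,0,-1.8,0,0,0,0,0,-2.3,0,0,0,0,0,-2.6,0,0,0,0,0,-2.6,0,0,0,0,0]}}

```text
time: 3.85
position: [0.584, -0.1263, 0.0431]
tool_rot: [0.748, 0.664, -0.0, 0.0]
ft_force: [-0.0, 0.1, 0.1]
grip_width: 0.0003
```

```bash
python3 meas.py s4
```

```text
t 3.85 pos [ 0.584  -0.1263  0.0431] F [-0.04  0.13  0.12] q [-4.000e-01  7.390e-01  1.632e+00 -1.000e-03  7.700e-01 -2.810e-01]
shift [ 6.15 -0.22  0.11] turn [0.02 0.03 0.04]
front rim a:  [0.008  0.0142 0.0232] 345
unit top a max [-0.077  -0.0084]
```

View pics/s4.png

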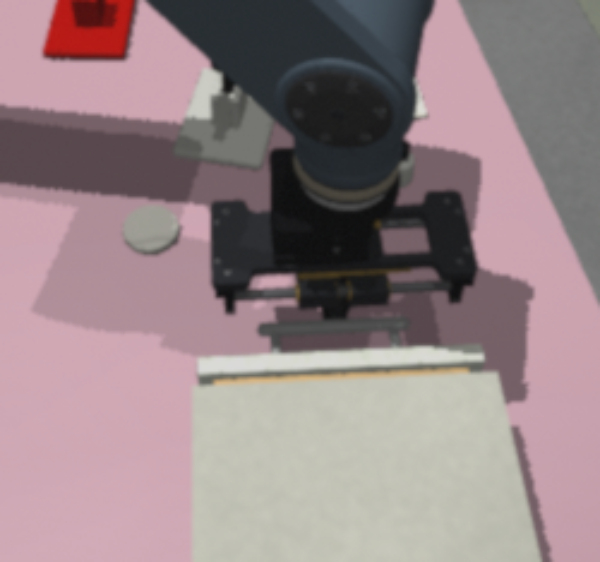

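Request:
{"name": "drive_tool", "arguments": {"targets": [-0.4,0,0,0,0,0,-0.7,0,0,0,0,0,-0.9,0,0,0,0,0,-1.1,0,0,0,0,0,-1.1,0,0,0,0,0]}}

```text
time: 4.32
position: [0.5829, -0.1356, 0.0432]
tool_rot: [0.748, 0.664, 0.001, -0.0]
ft_force: [2.2, 5.2, -0.8]
grip_width: 0.0007
```

```bash
python3 meas.py s5
```

```text
t 4.3167 pos [ 0.5829 -0.1356  0.0432] F [ 2.17  5.17 -0.83] q [-0.416  0.739  1.629  0.002  0.773 -0.299]
shift [ 7.08 -0.23  0.13] turn [ 0.02 -0.09  0.01]
front rim a:  [0.0004 0.0071 0.0144] 284
unit top a max [-0.0771 -0.0085]
```

Force of 5 N means the catch is engaged. I'll press on in small steps.

Request:
{"name": "drive_tool", "arguments": {"targets": [-0.2,0,0,0,0,0,-0.3,0,0,0,0,0,-0.4,0,0,0,0,0,-0.4,0,0,0,0,0]}}

```text
time: 4.7
position: [0.5824, -0.1397, 0.0432]
tool_rot: [0.747, 0.665, 0.0, 0.0]
ft_force: [1.2, 2.8, 0.1]
grip_width: 0.0004
```

```bash
python3 meas.py s6
```

```text
t 4.7 pos [ 0.5824 -0.1397  0.0432] F [1.21 2.75 0.14] q [-4.220e-01  7.400e-01  1.628e+00  1.000e-03  7.740e-01 -3.060e-01]
shift [ 7.5  -0.22  0.13] turn [ 0.02 -0.01  0.11]
front rim a:  [0.0002 0.005  0.0105] 194
unit top a max [-0.077  -0.0083]
```

Request:
{"name": "drive_tool", "arguments": {"targets": [-0.2,0,0,0,0,0,-0.3,0,0,0,0,0,-0.3,0,0,0,0,0]}}

```text
time: 5.0
position: [0.5821, -0.1426, 0.0432]
tool_rot: [0.748, 0.664, 0.001, -0.0]
ft_force: [2.0, 5.1, 0.1]
grip_width: 0.0004
```

```bash
python3 meas.py s7
```

```text
t 5.0 pos [ 0.5821 -0.1426  0.0432] F [1.98 5.1  0.09] q [-0.427  0.74   1.627  0.002  0.775 -0.311]
shift [ 7.79 -0.23  0.14] turn [ 0.02 -0.09  0.  ]
front rim a:  [0.0003 0.0039 0.0082] 141
unit top a max [-0.0771 -0.0084]
```

View pics/s7.png

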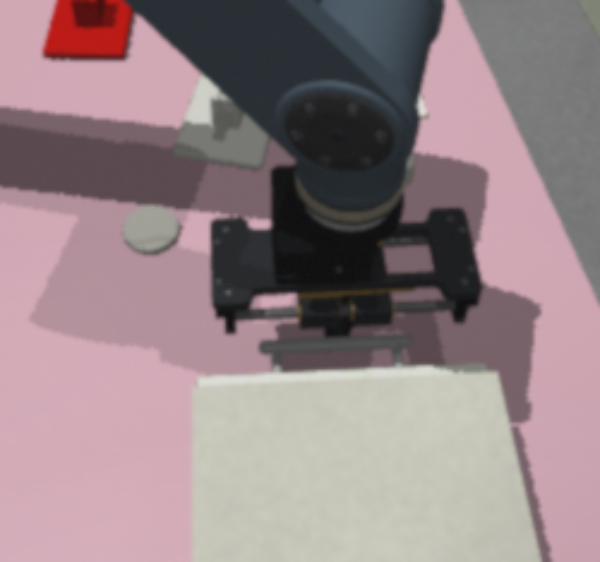

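Request:
{"name": "drive_tool", "arguments": {"targets": [-0.1,0,0,0,0,0,-0.2,0,0,0,0,0,-0.3,0,0,0,0,0,-0.3,0,0,0,0,0]}}

```text
time: 5.38
position: [0.5819, -0.1429, 0.0433]
tool_rot: [0.748, 0.663, 0.002, -0.002]
ft_force: [4.6, 14.5, 1.6]
grip_width: 0.0007
```

```bash
python3 meas.py s8
```

```text
t 5.3833 pos [ 0.5819 -0.1429  0.0433] F [ 4.56 14.51  1.61] q [-0.43   0.74   1.627  0.008  0.776 -0.315]
shift [ 7.81 -0.23  0.17] turn [ 0.02 -0.32 -0.08]
front rim a:  [0.0002 0.0038 0.0075] 138
unit top a max [-0.077  -0.0085]
```

It hit a hard stop: 14.5 N with only 0.3 mm of travel. I'll back off, rise and verify.

Request:
{"name": "drive_tool", "arguments": {"targets": [2.5,0,0,0,0,0,5,0,0,0,0,0,6,0,-4,0,0,0,6,0,-8,0,0,0,6,0,-12,0,0,0,6,0,-16,0,0,0,6,0,-20,0,0,0,6,0,-24,0,0,0,6,0,-26,0,0,0,6,0,-26,0,0,0], "grip": -1}}

```text
time: 6.27
position: [0.5913, -0.0888, 0.3098]
tool_rot: [0.748, 0.664, 0.002, 0.006]
ft_force: [1.2, -0.1, 0.6]
grip_width: 0.0598
```

```bash
python3 meas.py s9; python3 -c "
from h import *
rel([.540,.1425,.29],down(-22))"
```

```text
t 6.2667 pos [ 0.5913 -0.0888  0.3098] F [ 1.18 -0.15  0.6 ] q [-0.335  0.399  1.403 -0.002  1.327 -0.217]
shift [ 2.46 -0.84 26.76] turn [0.72 0.26 0.04]
front rim a:  [0.0001 0.0035 0.0079] 146
unit top a max [-0.077  -0.0084]
t 6.3167 pos [ 0.5897 -0.0882  0.3065] F [ 0.19  0.59 -0.61] q [-0.335  0.402  1.407 -0.002  1.325 -0.217]
shift [22.33 -7.66  1.53] turn [ 0.41  0.12 15.24]
```

View pics/s9.png

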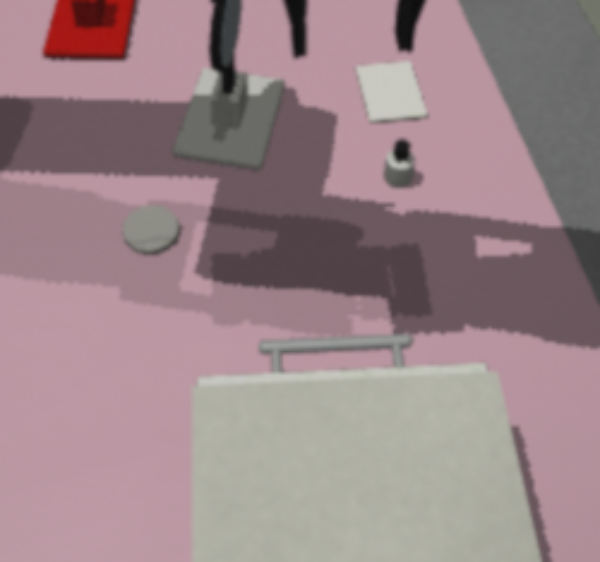

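The drawer front is flush and stayed put after the retreat; the bar is at crop (335,343). Now I'll stop short of the mirror, where the wrist camera can see it.

Request:
{"name": "drive_tool", "arguments": {"targets": [18,-7.6,1.5,0,0,15,18,-7.6,1.5,0,0,15,18,-7.6,1.5,0,0,15,18,-7.6,1.5,0,0,15,18,-7.6,1.5,0,0,15,18,-7.6,1.5,0,0,15,18,-7.6,1.5,0,0,15,18,-7.6,1.5,0,0,15], "grip": -1}}

```text
time: 6.98
position: [0.5337, 0.1002, 0.2869]
tool_rot: [0.828, 0.561, -0.001, -0.0]
ft_force: [0.6, -0.2, 0.1]
grip_width: 0.0872
```

```bash
cat > wm.py <<'E'
from h import *
import sys
np.set_printoptions(precision=4,suppress=True)
o=robot.get_obs();p,d=robot.camera('wrist')
c=robot.calibration('wrist');K=c['mtx'];v,u=np.mgrid[:384,:512]
P=np.stack([(u-K[0,2])/K[0,0]*d,(v-K[1,2])/K[1,1]*d,d],-1)
T=P@c['hand_eye'][:3,:3].T+c['hand_eye'][:3,3]
W=T@Rn.from_quat(o['tool_rot']).as_matrix().T+o['position'];W[d<=0]=np.nan
np.savez(f'{sys.argv[1]}.npz',p=p,d=d,W=W)
cv2.imwrite(f'pics/{sys.argv[1]}.png',p[:,:,::-1])
x=W.reshape(-1,3)
m=x[(np.hypot(x[:,0]-.54,x[:,1]-.1425)<.06)&(x[:,2]>.165)&(x[:,2]<.185)]
print(len(m))
if len(m)>5:
    r=cv2.minAreaRect((m[:,:2]*1000).astype(np.float32));print('top rim',r,m.mean(0),m.max(0)[2])
for lo,hi in((.1,.165),):
    m=x[(np.hypot(x[:,0]-.54,x[:,1]-.1425)<.06)&(x[:,2]>lo)&(x[:,2]<hi)]
    print(len(m),m.mean(0));_,sv,vt=np.linalg.svd(m-m.mean(0),full_matrices=False);print(sv/len(m)**.5,vt[2])
m=x[(abs(x[:,2]-.012)<.005)&(np.hypot(x[:,0]-.54,x[:,1]-.1425)<.09)]
print('plate',len(m),cv2.minAreaRect((m[:,:2]*1000).astype(np.float32)))
m=x[(abs(x[:,2]-.052)<.005)&(np.hypot(x[:,0]-.54,x[:,1]-.1425)<.035)]
print('socket',len(m),cv2.minAreaRect((m[:,:2]*1000).astype(np.float32)))
rel([.540,.1425,.29],down(-22))
E
python3 wm.py w2
```

```text
661
top rim ((537.140869140625, 141.45803833007812), (60.85358810424805, 10.68869686126709), 68.06256866455078) [0.5378 0.1432 0.1728] 0.1780348224342108
315 [0.542  0.1495 0.1485]
[0.0315 0.0195 0.0031] [-0.929   0.3625 -0.0751]
plate 3488 ((536.8739013671875, 142.36932373046875), (118.41902160644531, 89.96949768066406), 68.15254974365234)
socket 209 ((536.4907836914062, 141.90440368652344), (39.99283218383789, 26.90720558166504), 68.26617431640625)
t 7.0333 pos [0.5342 0.0998 0.2872] F [-0.07 -0.86  0.22] q [-0.02   0.345  1.556 -0.001  1.242  0.36 ]
shift [ 4.18 -1.05 -0.28] turn [-0.05  0.09  0.22]
```

View pics/w2.png

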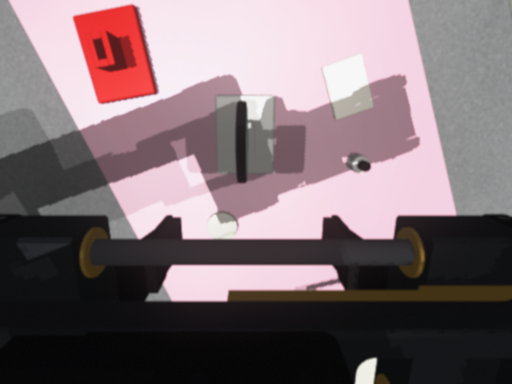

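The wrist view shows the mirror rim edge-on over the white stand at (241,140), yaw −22°; the red stand is off at (115,55). Rim centre is (0.537, 0.1415) from the wrist camera and (0.541, 0.143) from the scene camera. I'll use about (0.538, 0.142).

```bash
python3 -c "
from h import *
rel([.538,.142,.215],down(-22))"
```

```text
t 7.0333 pos [0.5342 0.0998 0.2872] F [-0.07 -0.86  0.22] q [-2.000e-02  3.450e-01  1.556e+00 -1.000e-03  1.242e+00  3.600e-01]
shift [ 4.08 -1.21  7.22] turn [-0.05  0.09  0.22]
```

Request:
{"name": "drive_tool", "arguments": {"targets": [2,-0.6,0,0,0,0,4.1,-1.2,1,0,0,0,4.1,-1.2,4,0,0,0,4.1,-1.2,7.2,0,0,0,4.1,-1.2,7.2,0,0,0,4.1,-1.2,7.2,0,0,0]}}

```text
time: 7.53
position: [0.5374, 0.1421, 0.2146]
tool_rot: [0.828, 0.56, -0.002, -0.001]
ft_force: [-0.0, -0.1, 1.0]
grip_width: 0.0871
```

```bash
python3 wm.py w3; python3 -c "
from h import *
rel([.538,.142,.119],down(-22))
p,d=robot.camera('side');cv2.imwrite('pics/s10.png',cv2.resize(p[40:280,130:400,::-1],None,fx=2.4,fy=2.4))
"
```

```text
939
top rim ((538.39794921875, 144.33103942871094), (58.044410705566406, 10.715473175048828), 68.01062774658203) [0.5391 0.1465 0.1731] 0.17815462986348865
315 [0.5507 0.1749 0.1535]
[0.0128 0.0073 0.0028] [-0.9613  0.2694 -0.058 ]
plate 4681 ((536.9306640625, 142.21380615234375), (118.47244262695312, 90.13091278076172), 68.14739227294922)
socket 356 ((536.9076538085938, 141.88014221191406), (40.94486618041992, 27.66499900817871), 67.73048400878906)
t 7.5833 pos [0.5389 0.1423 0.2164] F [ 0.13 -0.28  0.38] q [ 0.058  0.444  1.611 -0.     1.087  0.439]
shift [ 0.05  0.09 -7.36] turn [-0.01  0.02  0.16]
t 7.5833 pos [0.5389 0.1423 0.2164] F [ 0.13 -0.28  0.38] q [ 0.058  0.444  1.611 -0.     1.087  0.439]
shift [-0.06 -0.07  9.74] turn [-0.01  0.02  0.16]
```

View pics/w3.png

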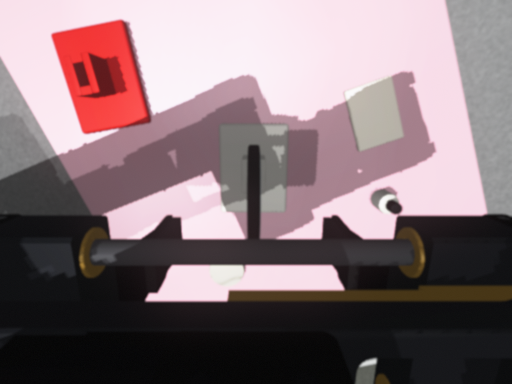

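View pics/s10.png

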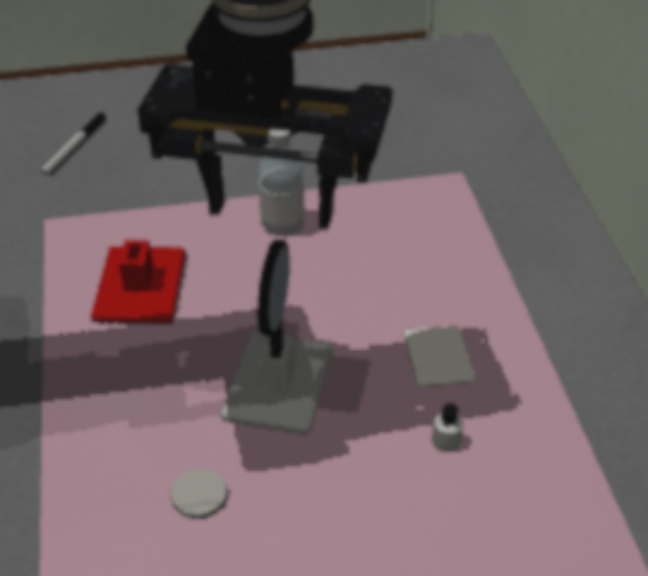

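The mirror at column 254 is centred between the fingers (165 and 340). Descending.

Request:
{"name": "drive_tool", "arguments": {"targets": [0,-0.1,3,0,0,0,0,-0.1,6,0,0,0,0,-0.1,8.5,0,0,0,0,-0.1,9.7,0,0,0,0,-0.1,9.7,0,0,0,0,-0.1,9.7,0,0,0]}}

```text
time: 8.13
position: [0.5387, 0.1436, 0.1204]
tool_rot: [0.828, 0.561, 0.001, 0.001]
ft_force: [-0.2, -0.6, 0.7]
grip_width: 0.0872
```

```bash
python3 -c "
from h import *
rel([.538,.142,.119],down(-22))
p,d=robot.camera('side');cv2.imwrite('pics/s11.png',cv2.resize(p[40:280,130:400,::-1],None,fx=2.4,fy=2.4))
p,d=robot.camera('wrist');cv2.imwrite('pics/w4.png',p[:,:,::-1])
"
```

```text
t 8.1333 pos [0.5387 0.1436 0.1204] F [-0.2  -0.58  0.68] q [ 0.06   0.578  1.698 -0.     0.863  0.44 ]
shift [-0.17 -0.    0.14] turn [ 0.13 -0.06  0.23]
```

View pics/s11.png

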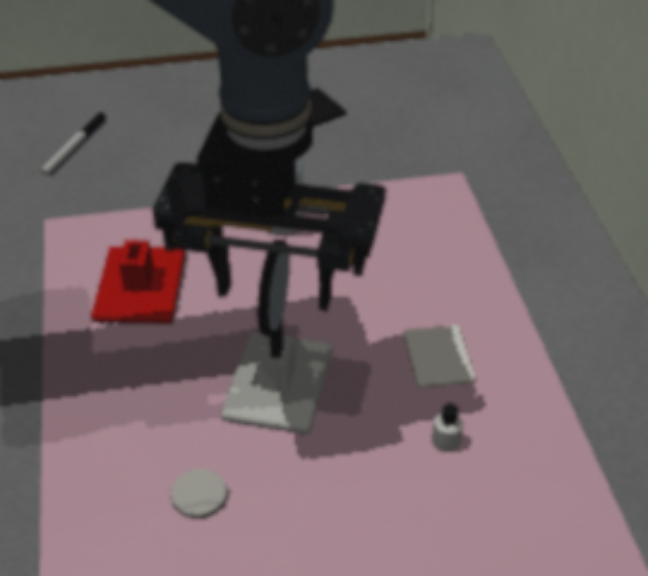

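View pics/w4.png

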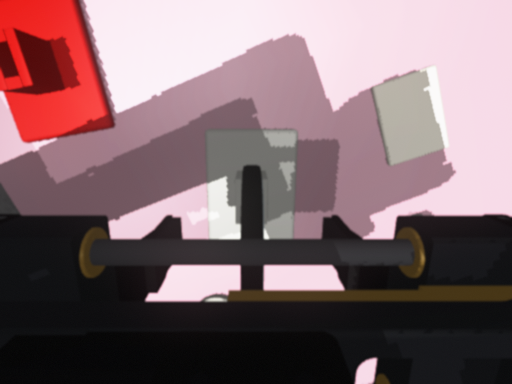

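The mirror at column 252 is centred between the fingers. Closing gently first.

Request:
{"name": "drive_tool", "arguments": {"targets": [0,0,0,0,0,0,0,0,0,0,0,0,0,0,0,0,0,0,0,0,0,0,0,0,0,0,0,0,0,0,0,0,0,0,0,0,0,0,0,0,0,0,0,0,0,0,0,0,0,0,0,0,0,0,0,0,0,0,0,0], "grip": 1, "squeeze": 8}}

```text
time: 9.07
position: [0.5372, 0.1439, 0.1191]
tool_rot: [0.828, 0.561, -0.0, -0.0]
ft_force: [0.9, 0.2, 0.3]
grip_width: 0.0285
```

Request:
{"name": "drive_tool", "arguments": {"targets": [0,0,0,0,0,0,0,0,0,0,0,0,0,0,0,0,0,0,0,0,0,0,0,0,0,0,0,0,0,0,0,0,0,0,0,0]}}

```text
time: 9.57
position: [0.5373, 0.1439, 0.1191]
tool_rot: [0.828, 0.561, 0.0, 0.0]
ft_force: [0.3, 0.1, -1.4]
grip_width: 0.0099
```

Request:
{"name": "drive_tool", "arguments": {"targets": [0,0,0,0,0,0,0,0,0,0,0,0,0,0,0,0,0,0,0,0,0,0,0,0], "squeeze": 35}}

```text
time: 9.9
position: [0.5373, 0.1439, 0.1191]
tool_rot: [0.828, 0.561, 0.0, 0.0]
ft_force: [1.4, 0.3, -1.3]
grip_width: 0.0097
```

Request:
{"name": "drive_tool", "arguments": {"targets": [0,0,-0.3,0,0,0,0,0,-0.6,0,0,0,0,0,-1,0,0,0,0,0,-1.5,0,0,0,0,0,-2,0,0,0,0,0,-2,0,0,0]}}

```text
time: 10.4
position: [0.5376, 0.1441, 0.1405]
tool_rot: [0.828, 0.561, 0.001, 0.0]
ft_force: [-0.1, -0.7, -1.7]
grip_width: 0.0098
```

Request:
{"name": "drive_tool", "arguments": {"targets": [0,0,-1,0,0,0,0,0,-2,0,0,0,0,0,-3,0,0,0,0,0,-4.5,0,0,0,0,0,-6,0,0,0,0,0,-8,0,0,0,0,0,-10,0,0,0,0,0,-12,0,0,0,0,0,-14,0,0,0,0,0,-15.5,0,0,0,0,0,-16,0,0,0,0,0,-16,0,0,0]}}

```text
time: 11.4
position: [0.5374, 0.1442, 0.3013]
tool_rot: [0.828, 0.561, 0.001, 0.001]
ft_force: [0.3, 0.7, -2.2]
grip_width: 0.0098
```

```bash
python3 -c "
from h import *
rel([.538,.142,.3],down(-22))
p,d=robot.camera('side');cv2.imwrite('pics/s12.png',p[:,:,::-1])
p,d=robot.camera('scene');cv2.imwrite('pics/c12.png',p[:,:,::-1])
"
```

```text
t 11.4 pos [0.5374 0.1442 0.3013] F [ 0.27  0.68 -2.21] q [0.061 0.348 1.509 0.    1.281 0.44 ]
shift [-0.18  0.13  0.13] turn [ 0.15 -0.09  0.28]
```

View pics/c12.png

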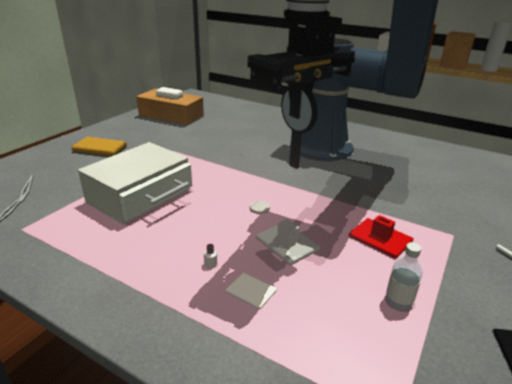

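The scene view shows the mirror free of its stand in the gripper at (297,120) and the drawer shut at (165,187). Now I'll lean it back −45° about tool x.

Request:
{"name": "drive_tool", "arguments": {"targets": [0,1,0,-6,0,0,0,2,0,-12,0,0,0,3,0,-18,0,0,0,4,0,-24,0,0,0,5,0,-30,0,0,0,6,0,-35,0,0,0,6,0,-40,0,0,0,6,0,-43,0,0,0,6,0,-45,0,0,0,6,0,-45,0,0,0,6,0,-45,0,0,0,6,0,-45,0,0]}}

```text
time: 12.5
position: [0.5931, 0.1216, 0.2987]
tool_rot: [0.765, 0.518, 0.214, 0.316]
ft_force: [0.8, 0.8, -0.5]
grip_width: 0.0097
```

```bash
cat > fin.py <<'E'
from h import *
import sys
np.set_printoptions(precision=4,suppress=True)
o=robot.get_obs();R=Rn.from_quat(o['tool_rot']).as_matrix();print(o['time'],o['position'],'q',o['q'],'F',o['ft_force'],o['grip_width'],'vel',abs(o['joint_velocities']).max());print(R)
g=o['position']-.0187*R[:,2];print('grasp',g)
for n in('side','scene'):
    p,d=robot.camera(n);cv2.imwrite(f'pics/{n}{sys.argv[1]}.png',p[:,:,::-1]);np.savez(f'{n}{sys.argv[1]}.npz',p=p,d=d)
    x=cloud(n,d).reshape(-1,3);x=x[np.isfinite(x).all(1)]
    t=(x-o['position'])@R
    m=x[(abs(t[:,1])<.012)&(t[:,2]>.002)&(t[:,2]<.14)&(abs(t[:,0])<.06)]
    c=m.mean(0);_,sv,vt=np.linalg.svd(m-c,full_matrices=False);nn=vt[2]*np.sign(vt[2][2])
    print(n,len(m),'normal',nn,'elev',np.degrees(np.arcsin(nn[2])),'lowest',m[m[:,2].argmin()],'tool-z max',((m-o['position'])@R)[:,2].max(),'zmin tool xy',((m[m[:,2].argmin()]-o['position'])@R))
E
python3 fin.py 13
```

```text
12.5 [0.5931 0.1216 0.2987] q [ 0.2201  0.3021  1.889  -1.0336  0.4826  1.4297] F [ 0.7594  0.7883 -0.5183] 0.009718573624350215 vel 0.016914968645361107
[[ 0.3707  0.6578  0.6557]
 [ 0.9288 -0.2624 -0.2619]
 [-0.0002  0.706  -0.7082]]
grasp [0.5808 0.1265 0.312 ]
side 569 normal [ 0.6565 -0.3181  0.684 ] elev 43.15901315157008 lowest [0.658  0.0867 0.223 ] tool-z max 0.10532849336170799 zmin tool xy [-0.0083 -0.0016  0.1053]
scene 976 normal [ 0.6908 -0.2185  0.6892] elev 43.568293636542045 lowest [0.6676 0.1032 0.2222] tool-z max 0.10858846253865316 zmin tool xy [ 0.0105 -0.0002  0.1079]
```

View pics/scene13.png

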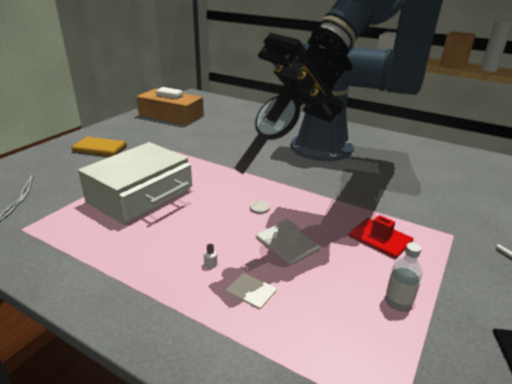

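View pics/side13.png

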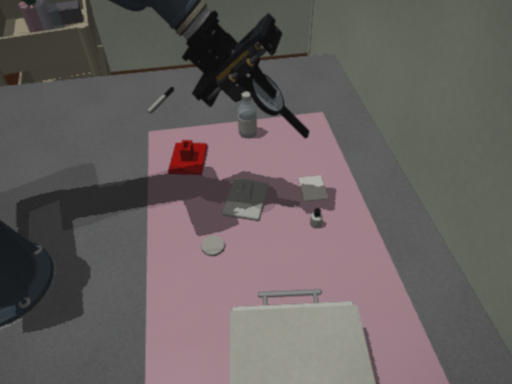

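The mirror is leaned back about 45°, glass up and foot lowest at z≈0.22. Stone (260,207), glue (210,257), tile (251,290) and cleanser (404,282) haven't moved. I'll let it settle, re-check, then hand in.

Request:
{"name": "drive_tool", "arguments": {"targets": [0,0,0,0,0,0,0,0,0,0,0,0,0,0,0,0,0,0,0,0,0,0,0,0,0,0,0,0,0,0,0,0,0,0,0,0,0,0,0,0,0,0,0,0,0,0,0,0,0,0,0,0,0,0,0,0,0,0,0,0]}}

```text
time: 13.43
position: [0.5929, 0.1217, 0.2991]
tool_rot: [0.765, 0.518, 0.215, 0.317]
ft_force: [-0.2, -0.3, -1.2]
grip_width: 0.0096
```

```bash
python3 fin.py 14; python3 -c "
import numpy as np
for n in('scene',):
    a=np.load(n+'0.npz')['p'].astype(int);b=np.load(n+'14.npz')['p'].astype(int)
    for k,(u,v) in dict(stone=(260,207),glue=(210,257),tile=(251,290),cleanser=(404,282),red=(382,235)).items(): print(k,abs(a-b)[v-12:v+12,u-14:u+14].mean().round(1))
from rig import robot
print(robot.hand_in())"
```

```text
13.4333 [0.5929 0.1217 0.2991] q [ 0.2205  0.3014  1.8898 -1.0367  0.4822  1.4325] F [-0.1589 -0.2913 -1.2024] 0.009644631414918925 vel 0.0015422912080820877
[[ 0.3703  0.6569  0.6568]
 [ 0.9289 -0.2618 -0.2618]
 [-0.      0.7071 -0.7072]]
grasp [0.5806 0.1266 0.3124]
side 586 normal [ 0.6495 -0.3291  0.6855] elev 43.27106978577105 lowest [0.6558 0.0864 0.2236] tool-z max 0.1053695613244776 zmin tool xy [-0.0095 -0.0029  0.104 ]
scene 985 normal [ 0.6916 -0.2194  0.6881] elev 43.483487930391874 lowest [0.6607 0.0882 0.2209] tool-z max 0.10881893897860391 zmin tool xy [-0.006  -0.002   0.1087]
stone 10.8
glue 7.3
tile 55.6
cleanser 5.8
red 8.3
the job is handed in; nothing more can be done
None
```

I pushed the kit drawer shut first, then drew the mirror out of the white stand and handed the job in at about 13.5 s while holding it up.

- **Drawer:** the catch engaged, and then the drawer hit a hard stop (14.5 N, 0.3 mm of travel). The front stayed flush after I backed off.
- **Mirror:** it is held by the head at 35 N, opening 9.6 mm, in the gripper alone. The tool is tilted exactly 45°, and the two cameras read the glass about 43.4° upward from level. The foot is the lowest point, at about 0.22 m, and the arm is at rest.
- **Other things on the desk:** nothing moved by eye. The before-and-after picture difference was low for the stone, glue, cleanser and red stand. It was high for the tile (55.6); its outline is in the same place in the last pictures I viewed, so I put that down to the arm's shadow. I did not measure its position separately.
- **Disagreement between cameras:** the scene and wrist cameras differed by about 3 mm on where the mirror stood. I worked mainly from the wrist reading, and the grasp and lift went without any side load.

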